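Cap the gear housing's bore and hold its cover plate over the bolt holes

ROBOT

A 6-joint arm with a two-finger parallel gripper is mounted at the origin on the work surface. World frame = base frame: x ahead of the robot, y to its left, z up, the work surface at z = 0. Lengths are in m, angles in rad, forces in N, time in s.
With the tool pointing down it reaches from about 0.3 to 0.875 m from the base axis. Payload 4.2 kg.
Tool frame: the origin (TCP) lies midway between the tips of the shut fingers; the grasp point (between the pads) lies 19 mm behind it; z points along the fingers, y is the line along which they close (so a half turn about z gives the same grasp; the last joint's range is limited). The gripper opens to 85 mm and grips with 20 to 120 N. Pads are 22 mm wide; open, the fingers measure 114 mm over their backs; the gripper's body (76 mm by 85 mm) begins 54 mm behind the grasp point. The pads swing forward as they close: fully open they stand 13 mm farther back than shut.
Start: joints at [-1.356, 0.32, 1.565, -0, 1.257, -0.02], TCP at [0.134, -0.559, 0.231] pointing down, gripper open.
Joint ranges: [-3.11, 3.11], [-0.84, 2.01], [0.21, 2.61], [-1.34, 4.49], [0.05, 2.63], [-2.56, 2.56]. Speed limits (rad/s): [2.57, 2.57, 3.14, 3.14, 3.14, 3.14].

INTERFACE

Orientations are given as a unit quaternion [w, x, y, z].
In Python, from bench import read_state, imaging, ticket gives the robot as it stands. The module is installed in compiled form; this text tells all that it offers.
- The arm moves only by the shell command python3 -m handwheel 'ROWS' [FORCE]. ROWS is JSON, a list of rows, each a list of 7 numbers: the shift along the tool's x, y, z in mm, then the turn, a rotation vector about the tool's x, y, z in degrees, then the opening, from -1 (shut) to 1 (fully open). A call has 1 to 12 rows; each row is the pose to reach, as a shift and turn from the pose commanded when the call began, along the tool's axes at that moment; what a row does not reach only later rows make up. A row lasts 1/10 s, in which the tool goes at most 50 mm and 8.59 degrees, less where a joint would pass 70% of its speed; a pose out of reach is approached as far as the arm can. A call with a gripper value outside its range is refused whole. The fingers move at their own pace and stop on an object; FORCE is the grip in N (left out, the last holds). Time passes only in rows, so rows that repeat a pose let the fingers close. It gives the time, the measured TCP pose, the force, the opening and the grip force at its end, in the units of the state.
- read_state(): the state, without advancing time (a new reading comes with each control period).
- imaging.camera(name): name is "scene" or "top" or "wrist"; returns a dict with "pixels" (480x640x3 uint8, blue, green, red), "range_z" (480x640 float32, m along the optical axis (not along the pixel's ray), 0 where there is no reading), "fx", "fy", "cx", "cy" (pixels), "extrinsics" (4x4, takes a point from camera to world coordinates); the wrist camera has in their place "tool_from_camera" (4x4, takes a point from camera to tool coordinates, whose origin is the TCP and whose axes are the flange's). Camera axes: x right, y down, z forward; pixel columns grow to the right and rows downward; lengths in m; the calibration is good to about 2 mm. A picture is of the moment at which its call begins: read the wrist's pose just before it.
- ticket.sign_off(): hands the job in; it is judged then, once.
The state is a dict: "clock": time; "joint_pos": joint angles; "dq": joint speeds; "joint_torque": joint torques, N m; "eef_pos": TCP position; "ee_rot": TCP orientation; "contact_force": force on the tool from outside, world axes, zero at the start; "wrist_torque": the same for the moment, N m; "width": finger opening in m; "finger_force": force on a finger pad.
Only numpy, scipy, OpenCV 4.12 (cv2) and the standard library are available. Lean on these libraries where they do the work, as an engineer would, in place of code of your own. Each camera call takes 0.05 s, during which the arm holds its last target. There are 200 camera calls.

TASK

On the welding bench, gently set the loose bore cap onto the round rim on top of the grey gear housing so that it sits fully home and level, and let go of it. Then take the cover plate by its bow handle and hold it level, hovering about 2 cm above the housing's flat top with its four bolt holes lined up over the four threaded holes, touching neither housing nor cap, so that a mate can start the bolts. Finish while still holding the plate there, not letting go; leave the hammer, jar, pipe coupling and wrench where they lie.

Things in the scene. Friction and masses are not known exactly. Their poses are not given: they have to be found in the camera images.
- housing: Grey gear housing fixed to the bench (z = 0): block 110 (its x) by 150 (its y) by 60 mm high; may stand at any of three places in the row. Origin at centre of underside, z up. Flat top has a central bore 50 mm wide, 25 deep, ringed by a steel rim 60 mm outside, 4 mm proud (rim top z = 64 mm), and four threaded holes, 9 mm wide, at x = +-36, y = +-56 mm.
- cap: Loose steel cap, about 0.22 kg, origin at centre of underside, z up. Spigot 44 mm wide, bevelled foot, z 0 to 8 mm; flange 72 mm wide, z 8 to 13; round grip stud 22 mm wide, z 13 to 43. Stands on its spigot, stud up. Spigot enters the bore with 3 mm play all round, flange rests on the rim; seated, origin 56 mm above housing origin, stud top 99 mm above bench.
- plate: Loose flat steel plate, about 0.5 kg, 100 (x) by 140 (y) by 5 mm, origin at centre of underside. 50 mm central opening (cap's stud passes, flange does not); four 16 mm bolt holes at x = +-36, y = +-56 mm, as on the housing. Bow handle: 12 mm square bar along y over the middle, z 50 to 62 mm, posts at y = +-56; balances held mid-bar. Half a turn fits as well.
- hole0 (a point): Centre of the plate's bolt hole at plate x = +36 mm, y = +56 mm, on the underside.
- hole1 (a point): Centre of the plate's other corner bolt hole, diagonally across, at plate x = -36 mm, y = -56 mm, on the underside.
- tapped0 (a point): Mouth of the housing's threaded hole at housing x = +36 mm, y = +56 mm, level with the flat top.
- tapped1 (a point): Mouth of the housing's other corner threaded hole, diagonally across, at housing x = -36 mm, y = -56 mm, level with the flat top.
- hammer: Bystander: hammer lying beyond the work. Leave alone.
- jar: Bystander: closed glass jar, 66 mm across, 85 mm tall, beyond the work. Origin at the centre of its underside. Leave alone.
- coupling: Bystander: short dark steel pipe coupling, 56 mm across, 35 mm tall, beyond the work. Leave alone.
- wrench: Bystander: wrench lying flat at the right-hand end of the work. Leave alone.
There are look-alikes about, which are no part of the job. What is shaped like the cap but green or pink is not meant.

How it is judged:
On the way:
1. the cap sits home and level on the housing's rim, let go (horizontal distance between cap and housing below 0.005 m and z of cap in the frame of housing between 0.053 and 0.0585 m and angle between cap's own z axis and vertical below 0.05 rad and contact force between cap and the arm below 0.1 N and contact force between cap and the fingers below 0.1 N and linear speed of cap below 0.02 m/s), for 0.2 s.
At the end, for the whole second after the job is handed in: Cap within 5 mm of the bore centre, flange on the rim (2.5 mm), tilt under 0.05 rad. Plate held in the gripper, still, tilt under 0.07 rad, underside 11 to 35 mm above the flat top, touching neither housing nor cap; two opposite bolt holes within 4.5 mm sideways of threaded holes, either way round (horizontal distance between cap and housing below 0.005 m and z of cap in the frame of housing between 0.053 and 0.0585 m and angle between cap's own z axis and vertical below 0.05 rad and ((horizontal distance between hole0 and tapped0 below 0.0045 m and horizontal distance between hole1 and tapped1 below 0.0045 m) or (horizontal distance between hole0 and tapped1 below 0.0045 m and horizontal distance between hole1 and tapped0 below 0.0045 m)) and z of plate in the frame of housing between 0.071 and 0.095 m and angle between plate's own z axis and vertical below 0.07 rad and linear speed of plate below 0.015 m/s and contact force between plate and the fingers above 1 N and contact force between plate and housing below 0.1 N and contact force between plate and cap below 0.1 N and contact force between cap and the fingers below 0.1 N); the arm keeps its last pose, push and grip.
It fails at once if the hammer was disturbed (moved over 30 mm) (distance of hammer from where it was at the start of the episode above 0.03 m).
It fails at once if the jar was disturbed (moved over 30 mm) (distance of jar from where it was at the start of the episode above 0.03 m).
It fails at once if the coupling was disturbed (moved over 30 mm) (distance of coupling from where it was at the start of the episode above 0.03 m).
It fails at once if the wrench was disturbed (moved over 30 mm) (distance of wrench from where it was at the start of the episode above 0.03 m).
It fails at once if the cap was slammed or dropped onto the housing (over 45 N) (contact force between cap and housing above 45 N).
It also fails if it takes over 61 s, if anything falls off the work surface, if the arm or the gripper's body presses on something with over 40 N, if the wrist force passes 120 N, or if a joint passes its speed limit or range.

## Working session

There is one attempt and no reset: what is moved stays moved. The work goes in short steps, Python scripts to look and compute and a shell command to move; the robot and the scene stay as the last step left them, time stands still between calls to the robot, and variables do not carry over. Pictures are saved under pics/ and viewed, at most 10 in all, crops included, and the job is handed in when it is done.

```bash
mkdir -p pics; python3 - <<'E'
from bench import read_state, imaging
import cv2,numpy as np,pickle
s=read_state();print(s)
for n in("top","scene"):
    c=imaging.camera(n);pickle.dump(c,open(n+".pkl","wb"));cv2.imwrite(f"pics/{n}0.png",c["pixels"])
    print(n,c["fx"],c["cx"],c["cy"],np.round(c["extrinsics"],3).tolist())
E
```

```text
{'clock': 0.0, 'joint_pos': array([-1.35601484e+00,  3.20283917e-01,  1.56567831e+00, -3.08524433e-05,
        1.25740511e+00, -2.00015852e-02]), 'dq': array([-0.00013785,  0.0024705 ,  0.00036623,  0.00096692,  0.0007795 ,
        0.00085349]), 'joint_torque': array([-6.88995333e-04, -4.15521383e+01, -2.34160101e+01, -1.98288848e-05,
        8.07358621e-03, -1.77298159e-05]), 'eef_pos': array([ 0.13365171, -0.55875725,  0.23048713]), 'ee_rot': array([-8.81711874e-04,  9.93116573e-01,  1.17126786e-01, -1.00882886e-04]), 'contact_force': array([-0.37732985,  0.04770195,  0.45349384]), 'wrist_torque': array([-0.02940804,  0.0185955 ,  0.00084331]), 'finger_force': 0.0, 'width': 0.08567483626571591}
top 542.7098453402541 314.0140495928192 247.09125583036655 [[-0.027, -0.998, 0.063, 0.485], [-1.0, 0.028, 0.009, -0.062], [-0.01, -0.062, -0.998, 1.058], [0.0, 0.0, 0.0, 1.0]]
scene 485.1773414117365 316.3835828605367 238.1536961668885 [[-0.374, 0.66, -0.652, 1.284], [0.927, 0.282, -0.247, 0.23], [0.021, -0.696, -0.717, 0.879], [0.0, 0.0, 0.0, 1.0]]
```

View pics/top0.png

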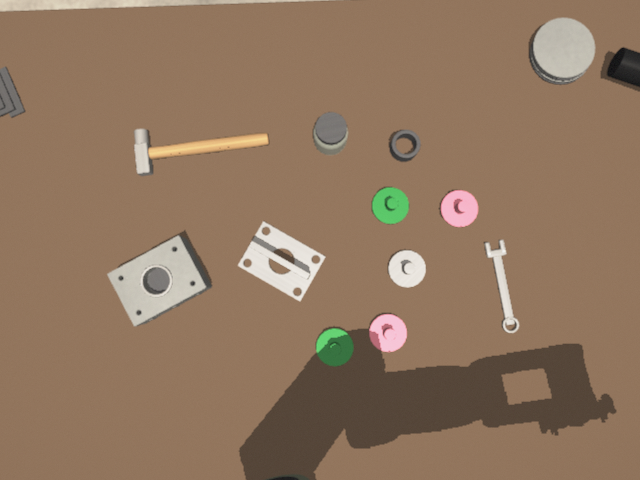

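View pics/scene0.png

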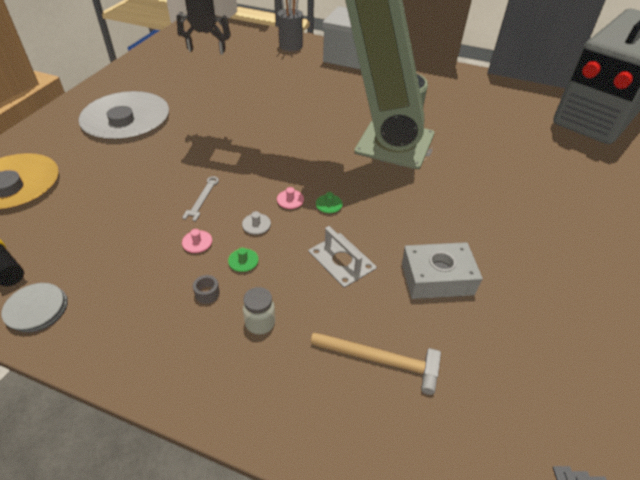

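The top view shows the silver cap at (407,268) among green and pink look-alikes, the plate at (282,262) with its bar running upper-left to lower-right, and the housing at (158,280). The scene view agrees.

```bash
cat > h.py <<'E'
import numpy as np,cv2
def ray(c,uv,z,E=None):
    E=c["extrinsics"] if E is None else E
    uv=np.atleast_2d(uv).astype(float)
    d=np.c_[(uv[:,0]-c["cx"])/c["fx"],(uv[:,1]-c["cy"])/c["fy"],np.ones(len(uv))]@E[:3,:3].T
    o=E[:3,3]
    return o+d*((z-o[2])/d[:,2])[:,None]
def cloud(c,E=None):
    E=c["extrinsics"] if E is None else E
    v,u=np.mgrid[:480,:640];Z=c["range_z"]
    P=np.stack([(u-c["cx"])/c["fx"]*Z,(v-c["cy"])/c["fy"]*Z,Z],-1)
    return P@E[:3,:3].T+E[:3,3]
def blobs(m,lo,hi):
    n,l,s,ce=cv2.connectedComponentsWithStats(m.astype(np.uint8))
    return [(ce[i],s[i,4],l==i) for i in range(1,n) if lo<s[i,4]<hi]
E
python3 - <<'E'
import pickle,cv2,numpy as np
from h import *
c=pickle.load(open("top.pkl","rb"));im=c["pixels"];hsv=cv2.cvtColor(im,cv2.COLOR_BGR2HSV)
W=cloud(c)
pale=(hsv[...,1]<60)&(hsv[...,2]>110)
for ce,a,m in blobs(pale,300,9000):
    zz=W[...,2][m];cn=cv2.findContours(m.astype(np.uint8),0,2)[0][0]
    print(ce.round(),a,np.percentile(zz,[5,50,95]).round(4),cv2.minAreaRect(cn))
    z=np.median(zz)
    print("  world",ray(c,ce,z).round(4),"rect",ray(c,cv2.boxPoints(cv2.minAreaRect(cn)),z)[:,:2].round(4).tolist())
def holes(x0,x1,y0,y1,z,t):
    for ce,a,m in blobs((hsv[y0:y1,x0:x1,2]<t),6,900):
        print("hole",(ce+[x0,y0]).round(1),a,ray(c,ce+[x0,y0],z).round(4))
print("plate");holes(243,325,222,300,.005,110)
print("housing");holes(112,204,238,322,.06,75)
for u,v in((407,258),(407,282),(158,262),(262,245),(282,264)):print(u,v,W[v,u].round(4))
E
```

```text
[116.   3.] 2038 [-0.7586 -0.751  -0.7428] ((167.0, 5.5), (11.0, 334.0), 90.0)
  world [[ 1.4595  0.6141 -0.751 ]] rect [[1.4848, 1.0164], [1.447, -0.1381], [1.4081, -0.137], [1.4455, 1.016]]
[564.  48.] 3100 [0.016  0.0221 0.0254] ((564.4500732421875, 49.349971771240234), (65.45914459228516, 61.348182678222656), 71.56504821777344)
  world [[ 0.9239 -0.5499  0.0221]] rect [[0.9671, -0.4769], [1.0024, -0.5922], [0.8771, -0.625], [0.8422, -0.5105]]
[331. 133.] 1096 [0.0239 0.0838 0.0875] ((330.0, 133.0), (42.0, 34.0), 90.0)
  world [[ 0.7541 -0.0895  0.0838]] rect [[0.7932, -0.0584], [0.7913, -0.1205], [0.7136, -0.1181], [0.7155, -0.0563]]
[141. 152.] 618 [0.0014 0.0247 0.0282] ((141.24391174316406, 151.6951141357422), (47.3751335144043, 14.466531753540039), 83.6598129272461)
  world [[0.7436 0.2762 0.0247]] rect [[0.7892, 0.2951], [0.7915, 0.2671], [0.6988, 0.2576], [0.6965, 0.2855]]
[281. 261.] 3337 [0.001  0.0053 0.0627] ((281.12310791015625, 260.7846374511719), (72.93241882324219, 52.59072494506836), 29.744882583618164)
  world [[0.5256 0.0115 0.0053]] rect [[0.5191, 0.0988], [0.60
[... 624 characters left out ...]
37.0), 90.0)
  world [[ 0.5046 -0.2296  0.0135]] rect [[0.5407, -0.1952], [0.5387, -0.2662], [0.4678, -0.2634], [0.4697, -0.1926]]
[390. 332.] 764 [0.0104 0.0137 0.0438] ((389.765869140625, 331.52880859375), (35.83723068237305, 30.448505401611328), 61.189208984375)
  world [[ 0.3837 -0.1933  0.0137]] rect [[0.4019, -0.1516], [0.4284, -0.2035], [0.3681, -0.2341], [0.3417, -0.1824]]
plate
hole [284.3 255.4] 115 [[0.5363 0.0053 0.005 ]]
housing
hole [194.1 257.2] 77 [[0.5348 0.1685 0.06  ]]
hole [158.6 290.9] 13 [[0.4746 0.2346 0.06  ]]
407 258 [ 0.5243 -0.231   0.0138]
407 282 [ 0.4782 -0.2296  0.0116]
158 262 [0.5279 0.236  0.0575]
262 245 [0.5577 0.0483 0.0045]
282 264 [0.5178 0.0064 0.0611]
```

The cap is at about (0.504,-0.230), the plate at about (0.526,0.011) and the housing at about (0.494,0.238). The heights match the given sizes. Next I move over the cap.

```bash
cat >> h.py <<'E'
from scipy.spatial.transform import Rotation as Ro
def pose(s):
    T=np.eye(4);q=s["ee_rot"];T[:3,:3]=Ro.from_quat([*q[1:],q[0]]).as_matrix();T[:3,3]=s["eef_pos"];return T
def go(s,target,yaw=None):
    """tool-frame shift mm and turn deg; yaw = world angle of tool x (deg), tool down"""
    T=pose(s);d=T[:3,:3].T@(np.array(target)-T[:3,3])*1000
    y=np.degrees(np.arctan2(T[1,0],T[0,0]));y2=np.radians(y if yaw is None else yaw)
    R=np.array([[np.cos(y2),np.sin(y2),0],[np.sin(y2),-np.cos(y2),0],[0,0,-1]])
    r=Ro.from_matrix(T[:3,:3].T@R).as_rotvec(degrees=True)
    print("yaw now",y.round(2),"shift",d.round(1),"turn",r.round(2),"t",s["clock"])
E
python3 - <<'E'
from h import *;from bench import read_state
go(read_state(),[.504,-.2296,.19])
E
```

```text
yaw now 13.45 shift [ 436.7 -233.9   41. ] turn [-0.09 -0.    0.  ] t 0.1
```

```bash
python3 -m handwheel '[[40,-21,4,0,0,0,1],[84,-45,8,0,0,0,1],[128,-69,12,0,0,0,1],[172,-92,16,0,0,0,1],[216,-116,20,0,0,0,1],[260,-139,24,0,0,0,1],[304,-163,29,0,0,0,1],[348,-187,33,0,0,0,1],[392,-210,37,0,0,0,1],[437,-234,41,0,0,0,1],[437,-234,41,0,0,0,1],[437,-234,41,0,0,0,1]]' 40
python3 - <<'E'
from h import *;from bench import read_state,imaging
import pickle
s=read_state();c=imaging.camera("wrist");E=pose(s)@c["tool_from_camera"];c["extrinsics"]=E;pickle.dump(c,open("w1.pkl","wb"))
im=c["pixels"];cv2.imwrite("pics/w1.png",im)
print(s["eef_pos"],c["tool_from_camera"].round(3).tolist(),c["fx"])
E
```

```text
clock: 1.3
eef_pos: [0.5046, -0.229, 0.1896]
ee_rot: [-0.0, 0.993, 0.118, -0.001]
contact_force: [0.2, -1.2, -0.9]
width: 0.0854
finger_force: 0.0
[ 0.50458175 -0.22902265  0.18957483] [[0.0, -0.96, -0.281, 0.072], [1.0, 0.0, 0.0, -0.0], [-0.0, -0.281, 0.96, -0.143], [0.0, 0.0, 0.0, 1.0]] 337.4257821184836
```

View pics/w1.png

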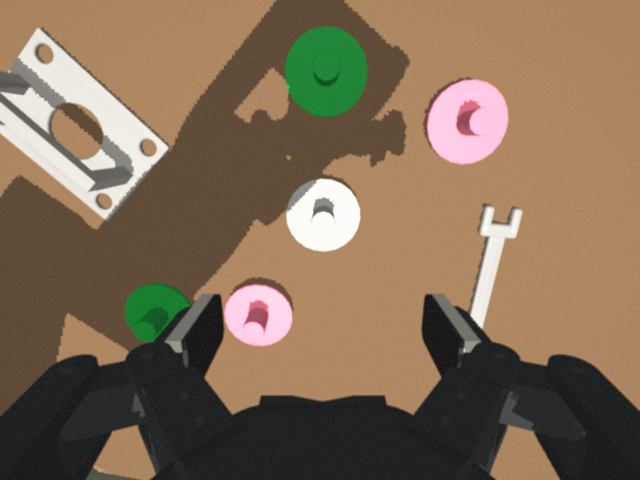

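The wrist view shows the cap centred at (323,215), stud up. I'll refine its position using the flange outline and depth.

```bash
python3 - <<'E'
import pickle
from h import *;from bench import read_state
c=pickle.load(open("w1.pkl","rb"));W=cloud(c);im=c["pixels"];hsv=cv2.cvtColor(im,cv2.COLOR_BGR2HSV)
roi=np.zeros((480,640),bool);roi[165:265,275:372]=1
m=roi&(hsv[...,1]<50)&(hsv[...,2]>60)
for ce,a,mm in blobs(m,1500,9000):
    cn=cv2.findContours(mm.astype(np.uint8),0,2)[0][0];h=cv2.convexHull(cn)
    e=cv2.fitEllipse(h);print(e,ray(c,ray and e[0],.013).round(4))
    P=ray(c,h[:,0],.013)[:,:2];(x,y),r=cv2.minEnclosingCircle(P.astype(np.float32));print("circ",x,y,r)
top=roi&(W[...,2]>.038)&(W[...,2]<.05)
print("stud",top.sum(),W[top].mean(0).round(4)); fl=roi&(W[...,2]>.009)&(W[...,2]<.016);print("fl",fl.sum(),W[fl][:,:2].min(0),W[fl][:,:2].max(0))
go(read_state(),[.504,-.2296,.019])
E
```

```text
((322.84619140625, 214.36370849609375), (73.19866943359375, 73.85997009277344), 82.82992553710938) [[ 0.5059 -0.2287  0.013 ]]
circ 0.5048770308494568 -0.2292034775018692 0.036380503326654434
stud 475 [ 0.5056 -0.2288  0.0431]
fl 3608 [ 0.46943123 -0.26440982] [ 0.54091375 -0.19328817]
yaw now 13.51 shift [  0.5  -0.2 170.8] turn [-0.02  0.09 -0.  ] t 1.35
```

```bash
python3 -m handwheel '[[1,0,40,0,0,0,1],[1,0,80,0,0,0,1],[1,0,115,0,0,0,1],[1,0,145,0,0,0,1],[1,0,165,0,0,0,1],[1,0,172,0,0,0,1],[1,0,172,0,0,0,1],[1,0,172,0,0,0,-1],[1,0,172,0,0,0,-1],[1,0,172,0,0,0,-1],[1,0,172,0,0,0,-1],[1,0,172,0,0,0,-1]]' 40
python3 -m handwheel '[[0,0,0,0,0,0,-1],[0,0,0,0,0,0,-1],[0,0,0,0,0,0,-1],[0,0,0,0,0,0,-1]]' 40
```

```text
clock: 2.55
eef_pos: [0.5057, -0.2299, 0.019]
ee_rot: [0.0, 0.993, 0.117, 0.0]
contact_force: [-1.0, -0.4, 4.2]
width: 0.0211
finger_force: 39.0
clock: 2.95
eef_pos: [0.5057, -0.2299, 0.019]
ee_rot: [0.0, 0.993, 0.117, 0.0]
contact_force: [-0.9, -0.3, 5.9]
width: 0.0203
finger_force: 39.2
```

```bash
python3 -m handwheel '[[0,0,-10,0,0,0,-1],[0,0,-40,0,0,0,-1],[0,0,-80,0,0,0,-1],[0,0,-125,0,0,0,-1],[0,0,-170,0,0,0,-1],[0,0,-200,0,0,0,-1],[0,0,-230,0,0,0,-1],[0,0,-230,0,0,0,-1]]' 40
python3 - <<'E'
from h import *;from bench import read_state
s=read_state();print(s["width"],s["contact_force"]);go(s,[.426,.222,.25])
E
```

```text
clock: 3.75
eef_pos: [0.5071, -0.2306, 0.2528]
ee_rot: [0.002, 0.993, 0.117, 0.004]
contact_force: [-0.4, -0.6, -1.9]
width: 0.0207
finger_force: 39.5
0.020744171529710562 [-0.44130882 -0.58603151 -1.91344685]
yaw now 13.46 shift [ 2.64e+01 -4.59e+02  4.00e-01] turn [ 0.33 -0.4  -0.  ] t 3.75
```

```bash
python3 -m handwheel '[[3,-25,0,0,0,0,-1],[5,-70,0,0,0,0,-1],[8,-115,0,0,0,0,-1],[10,-160,0,0,0,0,-1],[13,-205,0,0,0,0,-1],[15,-250,0,0,0,0,-1],[18,-295,0,0,0,0,-1],[20,-340,0,0,0,0,-1],[23,-385,0,0,0,0,-1],[25,-425,0,0,0,0,-1],[26,-450,0,0,0,0,-1],[27,-459,0,0,0,0,-1]]' 40
python3 -m handwheel '[[0,0,0,0,0,0,-1],[0,0,0,0,0,0,-1],[0,0,0,0,0,0,-1],[0,0,0,0,0,0,-1]]' 40
python3 - <<'E'
from h import *;from bench import read_state,imaging
import pickle
s=read_state();c=imaging.camera("wrist");E=pose(s)@c["tool_from_camera"];c["extrinsics"]=E;c["T"]=pose(s);pickle.dump(c,open("w2.pkl","wb"))
im=c["pixels"];cv2.imwrite("pics/w2.png",im)
E
```

```text
clock: 4.95
eef_pos: [0.4232, 0.2247, 0.2465]
ee_rot: [0.0, 0.993, 0.119, -0.002]
contact_force: [-0.2, -0.4, -1.7]
width: 0.0208
finger_force: 39.6
clock: 5.35
eef_pos: [0.425, 0.2218, 0.2482]
ee_rot: [0.0, 0.993, 0.116, -0.0]
contact_force: [0.1, -0.9, -0.9]
width: 0.0207
finger_force: 39.6
```

View pics/w2.png

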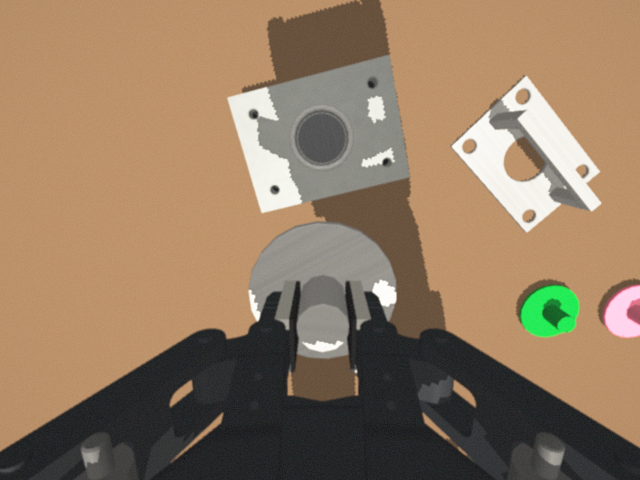

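This view shows the housing's threaded holes at (253,114), (372,83), (275,190) and (387,161), the bore at (321,137), the plate's holes at (523,96), (469,146), (529,216) and (584,171), and the cap held level at (323,290).

```bash
python3 - <<'E'
import pickle
from h import *;from bench import read_state
c=pickle.load(open("w2.pkl","rb"));W=cloud(c);g=cv2.cvtColor(c["pixels"],cv2.COLOR_BGR2GRAY);hsv=cv2.cvtColor(c["pixels"],cv2.COLOR_BGR2HSV)
H=[]
for u,v in((253,114),(372,83),(275,190),(387,161)):
    p=g[v-8:v+9,u-8:u+9];m=p<p.min()+35
    b=max(blobs(m,3,200),key=lambda b:b[1]);q=b[0]+[u-8,v-8];H.append(ray(c,q,.06)[0,:2]);print(q.round(1),b[1],H[-1].round(4))
H=np.array(H);print("housing centre",H.mean(0).round(4),"diag mids",((H[0]+H[3])/2).round(4),((H[1]+H[2])/2).round(4))
print("long",np.linalg.norm(H[0]-H[1]),np.linalg.norm(H[2]-H[3]),"short",np.linalg.norm(H[0]-H[2]),np.linalg.norm(H[1]-H[3]))
d=H[0]-H[1]+H[2]-H[3];print("long axis deg",np.degrees(np.arctan2(d[1],d[0])))
# bore: dark disc
m=np.zeros_like(g,bool);m[100:175,285:360]=g[100:175,285:360]<95
for ce,a,mm in blobs(m,500,5000):
    e=cv2.fitEllipse(cv2.findContours(mm.astype(np.uint8),0,2)[0][0]);print("bore",e,ray(c,e[0],.064).round(4),ray(c,e[0],.06).round(4))
# plate: holes (brown seen through)
P=[]
for u,v in((523,96),(469,146),(529,216),(584,171)):
    p=hsv[v-11:v+12,u-11:u+12];m=p[...,1]>60
    bs=[b for b in blobs(m,20,300) if b[2][8:15,8:15].any()]
    if bs:
        b=max(bs,key=lambda b:b[1]);q=b[0]+[u-11,v-11];P.append(ray(c,q,.005)[0,:2]);print("pl",q.round(1),b[1],P[-1].round(4))
for u,v in((300,115),(480,150),(575,150)):print(W[v,u].round(4))
# plate bar by depth
m=(W[...,2]>.057)&(W[...,2]<.067)&(np.arange(640)[None]>440)&(np.arange(480)[:,None]<240)
r=cv2.minAreaRect(W[m][:,:2].astype(np.float32));print("bar",m.sum(),r)
# held cap flange in tool frame
TC=cloud(c,c["tool_from_camera"]);roi=np.zeros_like(m);roi[225:280,270:370]=1
m=roi&(W[...,2]>.2);pt=TC[m];print("flange z tool",np.percentile(pt[:,2],[5,50,95]))
A=np.c_[pt[:,:2],np.ones(len(pt))];k=np.abs(pt[:,2]-np.median(pt[:,2]))<.004;print("tilt",np.linalg.lstsq(A[k],pt[k,2],rcond=None)[0])
E
```

```text
[254.4 114.7] 20 [0.5011 0.3047]
[370.6  83.9] 32 [0.5512 0.2073]
[275.1 188.6] 14 [0.4386 0.2729]
[385.2 161.6] 19 [0.4883 0.1751]
housing centre [0.4948 0.24  ] diag mids [0.4947 0.2399] [0.4949 0.2401]
long 0.1095000147851009 0.10970629867521532 short 0.07017880977181334 0.07061142833918065
long axis deg 117.08662233113307
bore ((321.1760559082031, 137.8721923828125), (45.095890045166016, 47.12678146362305), 1.1773003339767456) [[0.4954 0.2399 0.064 ]] [[0.4954 0.2399 0.06  ]]
pl [521.6  96. ] 147 [0.5862 0.0427]
pl [468.3 145.7] 137 [0.525 0.08 ]
pl [527.8 215.2] 105 [ 0.4669 -0.0151]
pl [581.3 170. ] 86 [ 0.5294 -0.0531]
[0.5104 0.2634 0.064 ]
[0.5236 0.0664 0.0062]
[ 0.5478 -0.0356  0.0066]
bar 1941 ((0.5266014933586121, 0.012832149863243103), (0.1250138133764267, 0.012967515736818314), 58.66410446166992)
flange z tool [0.00461218 0.00572876 0.00677933]
tilt [0.01055923 0.00015425 0.00552062]
```

```bash
python3 - <<'E'
from h import *;from bench import read_state
s=read_state();go(s,[.495,.2396,.100])
E
```

```text
yaw now 13.36 shift [ 72.1  -1.  148.3] turn [ 0.01 -0.   -0.  ] t 5.4
```

```bash
python3 -m handwheel '[[20,0,20,0,0,0,-1],[45,0,45,0,0,0,-1],[72,-1,70,0,0,0,-1],[72,-1,100,0,0,0,-1],[72,-1,130,0,0,0,-1],[72,-1,145,0,0,0,-1],[72,-1,148,0,0,0,-1],[72,-1,148,0,0,0,-1],[72,-1,148,0,0,0,-1],[72,-1,148,0,0,0,-1]]' 40
python3 - <<'E'
from h import *;from bench import read_state,imaging
import pickle
s=read_state();go(s,[.495,.2396,.084])
c=imaging.camera("wrist");cv2.imwrite("pics/w3.png",c["pixels"])
E
```

```text
clock: 6.4
eef_pos: [0.4954, 0.2409, 0.1016]
ee_rot: [-0.0, 0.993, 0.117, 0.001]
contact_force: [-0.2, -0.5, -2.1]
width: 0.0208
finger_force: 39.6
yaw now 13.45 shift [-0.8  1.2 17.6] turn [-0.02 -0.15  0.  ] t 6.4
```

View pics/w3.png

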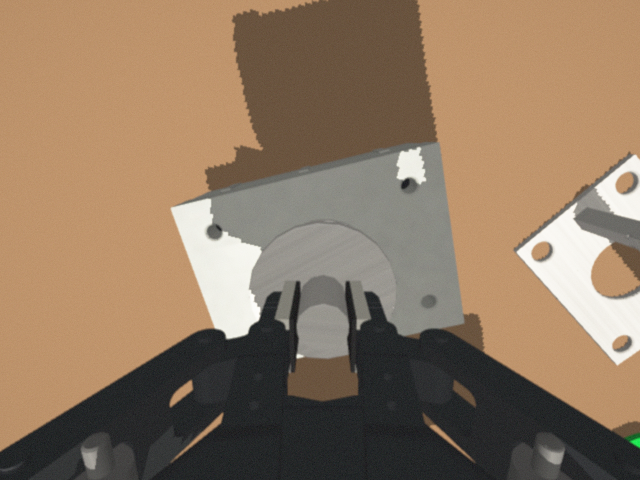

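The picture shows three threaded holes at (214,232), (409,186) and (428,301), with the held cap between them. I'll check centring using the two diagonal holes.

```bash
python3 - <<'E'
from h import *;from bench import read_state
import pickle
c=pickle.load(open("w2.pkl","rb"));s=read_state();T=pose(s);E=T@c["tool_from_camera"]
g=cv2.imread("pics/w3.png",0);H=[]
for u,v in((214,232),(409,186),(428,301)):
    p=g[v-11:v+12,u-11:u+12];b=max([b for b in blobs(p<np.median(p)-18,8,300)],key=lambda b:b[1]);q=b[0]+[u-11,v-11]
    H.append(ray(c,q,.06,E)[0]);print(q.round(1),b[1],H[-1].round(4))
H=np.array(H);mid=(H[0]+H[2])/2;print(np.linalg.norm(H[0]-H[1]),np.linalg.norm(H[2]-H[1]),"mid",mid,"tool",T[:3,:3].T@(mid-T[:3,3])*1000)
# flange circle in the held-cap plane, tool frame (z tool .0057)
m=np.zeros(g.shape,bool);h=cv2.imread("pics/w3.png")
e=np.array([[250,290],[256,258],[280,234],[323,222],[367,234],[392,260],[397,290]],float)
t=c["tool_from_camera"];d=np.c_[(e[:,0]-c["cx"])/c["fx"],(e[:,1]-c["cy"])/c["fy"],np.ones(7)]@t[:3,:3].T;o=t[:3,3]
p=o+d*((.0057-o[2])/d[:,2])[:,None];A=np.c_[2*p[:,:2],np.ones(7)];x=np.linalg.lstsq(A,(p[:,:2]**2).sum(1),rcond=None)[0];print("cap in tool mm",x[:2]*1000,"r",np.sqrt(x[2]+x[0]**2+x[1]**2))
E
```

```text
[214.5 230.5] 194 [0.5024 0.3058 0.06  ]
[408.4 185.4] 199 [0.5523 0.2067 0.06  ]
[428.5 301.1] 162 [0.4887 0.174  0.06  ]
0.11094683833987012 0.07153864566722078 mid [0.4955126  0.23987575 0.06      ] tool [-0.09309493  1.04706531 41.48704879]
cap in tool mm [0.3732257  0.13597332] r 0.03569240148326408
```

```bash
python3 -m handwheel '[[-0.5,1,6,0,0,0,-1],[-0.5,1,12,0,0,0,-1],[-0.5,1,15,0,0,0,-1],[-0.5,1,16,0,0,0,-1],[-0.5,1,17,0,0,0,-1],[-0.5,1,18,0,0,0,-1],[-0.5,1,19,0,0,0,-1],[-0.5,1,20,0,0,0,-1],[-0.5,1,21,0,0,0,-1],[-0.5,1,22,0,0,0,-1],[-0.5,1,22,0,0,0,-1],[-0.5,1,22,0,0,0,-1]]' 40
```

```text
clock: 7.65
eef_pos: [0.4943, 0.2395, 0.0782]
ee_rot: [0.0, 0.993, 0.117, -0.0]
contact_force: [-0.7, 0.1, -2.3]
width: 0.021
finger_force: 39.6
```

```bash
python3 -m handwheel '[[0,0,0.7,0,0,0,-1],[0,0,1.4,0,0,0,-1],[0,0,2,0,0,0,-1],[0,0,2.5,0,0,0,-1],[0,0,3,0,0,0,-1],[0,0,3,0,0,0,-1]]' 40
```

```text
clock: 8.25
eef_pos: [0.4943, 0.2395, 0.0752]
ee_rot: [0.0, 0.993, 0.117, -0.0]
contact_force: [-0.0, 0.3, -1.2]
width: 0.0209
finger_force: 39.6
```

```bash
python3 -m handwheel '[[0,0,0.4,0,0,0,-1],[0,0,0.8,0,0,0,-1],[0,0,1.0,0,0,0,-1],[0,0,1.0,0,0,0,-1]]' 20
```

```text
clock: 8.65
eef_pos: [0.4943, 0.2396, 0.075]
ee_rot: [-0.0, 0.993, 0.117, 0.0]
contact_force: [-1.4, -0.4, 5.2]
width: 0.0206
finger_force: 40.4
```

Contact at 5 N means the cap is seated. I release it, wait, retreat and check.

```bash
python3 -m handwheel '[[0,0,-0.5,0,0,0,-0.4],[0,0,-0.5,0,0,0,0],[0,0,-0.5,0,0,0,0.5],[0,0,-0.5,0,0,0,1],[0,0,-0.5,0,0,0,1],[0,0,-0.5,0,0,0,1],[0,0,-0.5,0,0,0,1],[0,0,-10,0,0,0,1],[0,0,-40,0,0,0,1],[0,0,-85,0,0,0,1],[0,0,-130,0,0,0,1],[0,0,-150,0,0,0,1]]' 40
python3 -m handwheel '[[-35,0,0,0,0,0,1],[-70,0,0,0,0,0,1],[-70,0,0,0,0,0,1],[-70,0,0,0,0,0,1]]'
python3 - <<'E'
from h import *;from bench import read_state,imaging
import pickle
s=read_state();c=imaging.camera("wrist");c["extrinsics"]=pose(s)@c["tool_from_camera"];pickle.dump(c,open("w4.pkl","wb"))
cv2.imwrite("pics/w4.png",c["pixels"])
W=cloud(c);hx=np.array([.4955,.2399]);d=np.linalg.norm(W[...,:2]-hx,axis=2)
fl=(d>.016)&(d<.033)&(W[...,2]>.055)&(W[...,2]<.085);P=W[fl]
print("flange z",np.percentile(P[:,2],[5,50,95]),"tilt",np.linalg.lstsq(np.c_[P[:,:2]-hx,np.ones(len(P))],P[:,2],rcond=None)[0])
f=(d>.045)&(d<.05)&(W[...,2]>.05);print("flat",np.median(W[...,2][f]))
st=(d<.02)&(W[...,2]>.093);print("stud",W[st].mean(0))
E
```

```text
clock: 9.85
eef_pos: [0.496, 0.2403, 0.2297]
ee_rot: [-0.001, 0.993, 0.117, 0.004]
contact_force: [0.8, 0.8, 0.8]
width: 0.0855
finger_force: 0.0
clock: 10.25
eef_pos: [0.4263, 0.2234, 0.2253]
ee_rot: [-0.0, 0.993, 0.117, 0.001]
contact_force: [0.6, 0.5, 0.4]
width: 0.0856
finger_force: 0.0
flange z [0.06816784 0.06937692 0.07053838] tilt [ 0.00030374 -0.0013746   0.06936964]
flat 0.060377559709213074
stud [0.49503653 0.24021112 0.27662392]
```

View pics/w4.png

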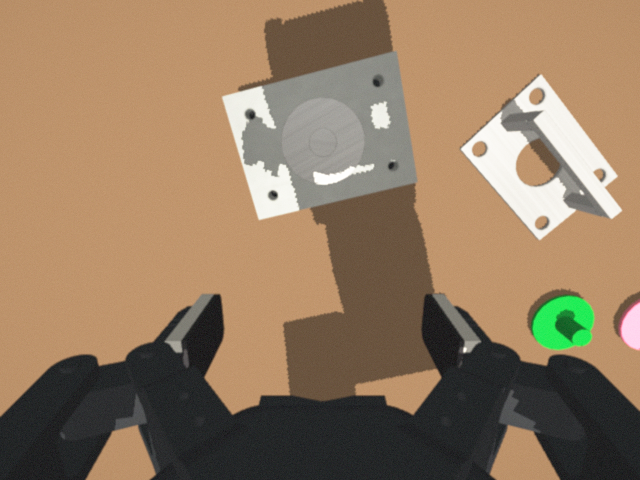

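The cap is home: its flange is at 69.4 mm and level, with the stud at the bore centre. Next is the plate. Its long axis is at about 58.6° and its centre at about (0.5267,0.0133).

```bash
python3 - <<'E'
from h import *;from bench import read_state
import pickle
c=pickle.load(open("w4.pkl","rb"));g=cv2.cvtColor(c["pixels"],cv2.COLOR_BGR2GRAY);H=[]
for u,v in((250,115),(378,80),(272,195),(392,165)):
    p=g[v-8:v+9,u-8:u+9];b=max(blobs(p<p.min()+35,3,200),key=lambda b:b[1]);H.append(ray(c,b[0]+[u-8,v-8],.06)[0,:2])
H=np.array(H);d=H[0]-H[1]+H[2]-H[3];print(H.mean(0),np.degrees(np.arctan2(d[1],d[0])),np.linalg.norm(d)/2)
s=read_state();print(s["joint_pos"].round(2));go(s,[.5267-.06*np.cos(1.023),.0133-.06*np.sin(1.023),.2],58.6)
E
```

```text
[0.49487422 0.24003106] 117.12253012384008 0.1092539271826284
[ 0.46  0.18  1.78 -0.    1.18  1.79]
yaw now 13.46 shift [  5.7 270.3  25. ] turn [ 3.000e-02 -1.300e-01 -4.514e+01] t 10.3
```

```bash
python3 -m handwheel '[[1,30,3,0,0,-5,1],[2,70,6,0,0,-12,1],[3,110,10,0,0,-20,1],[3,150,14,0,0,-28,1],[4,190,18,0,0,-36,1],[5,230,22,0,0,-42,1],[6,260,25,0,0,-45,1],[6,270,25,0,0,-45.1,1],[6,270,25,0,0,-45.1,1],[6,270,25,0,0,-45.1,1],[6,270,25,0,0,-45.1,1]]'
python3 - <<'E'
from h import *;from bench import read_state,imaging
import pickle
s=read_state();c=imaging.camera("wrist");c["extrinsics"]=pose(s)@c["tool_from_camera"];pickle.dump(c,open("w5.pkl","wb"))
cv2.imwrite("pics/w5.png",c["pixels"])
W=cloud(c);d=np.linalg.norm(W[...,:2]-[.5267,.0133],axis=2)
m=(d<.08)&(W[...,2]>.056)&(W[...,2]<.068);r=cv2.minAreaRect(W[m][:,:2].astype(np.float32));print("bar",m.sum(),np.median(W[m][:,2]),r)
m=(d<.1)&(W[...,2]>.003)&(W[...,2]<.009);hsv=cv2.cvtColor(c["pixels"],cv2.COLOR_BGR2HSV);m&=hsv[...,1]<50
print("plate",cv2.minAreaRect(W[m][:,:2].astype(np.float32)))
go(s,[.5267,.0133,.036],58.6)
E
```

```text
clock: 11.4
eef_pos: [0.4949, -0.0368, 0.1994]
ee_rot: [-0.0, 0.872, 0.489, 0.0]
contact_force: [-0.1, -0.4, -0.1]
width: 0.0855
finger_force: 0.0
bar 2355 0.06230579345220466 ((0.5269392132759094, 0.013022743165493011), (0.12319768965244293, 0.01197799015790224), 58.605831146240234)
plate ((0.5267500877380371, 0.012684173882007599), (0.1404620260000229, 0.10029464960098267), 58.67229080200195)
yaw now 58.61 shift [ 59.2   1.1 163.5] turn [-0.   -0.02  0.01] t 11.4
```

View pics/w5.png

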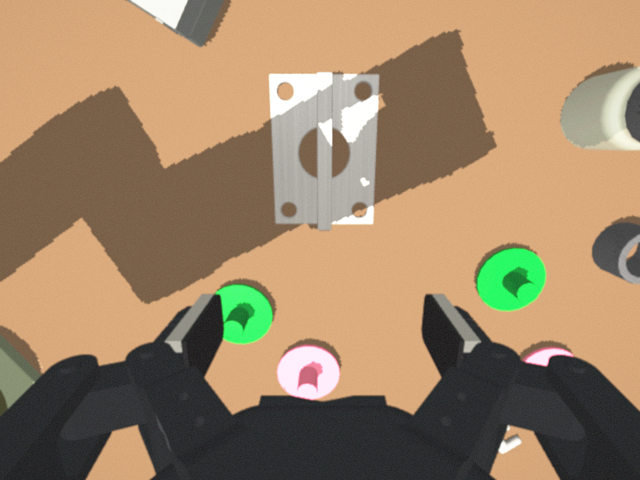

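The plate lies with its bar at column 325, parallel to the tool x axis, and the grasp path is clear. Descend and grip.

```bash
python3 -m handwheel '[[30,1,10,0,0,0,1],[59,1.4,40,0,0,0,1],[59,1.4,85,0,0,0,1],[59,1.4,125,0,0,0,1],[59,1.4,152,0,0,0,1],[59,1.4,164,0,0,0,1],[59,1.4,164,0,0,0,1],[59,1.4,164,0,0,0,-1],[59,1.4,164,0,0,0,-1],[59,1.4,164,0,0,0,-1],[59,1.4,164,0,0,0,-1],[59,1.4,164,0,0,0,-1]]' 80
python3 -m handwheel '[[0,0,0,0,0,0,-1],[0,0,0,0,0,0,-1],[0,0,0,0,0,0,-1],[0,0,0,0,0,0,-1]]' 80
```

```text
clock: 12.65
eef_pos: [0.5269, 0.0117, 0.0359]
ee_rot: [0.0, 0.872, 0.489, 0.0]
contact_force: [-5.8, 4.0, 4.2]
width: 0.0125
finger_force: 2.6
clock: 13.05
eef_pos: [0.5271, 0.0117, 0.036]
ee_rot: [0.0, 0.872, 0.489, 0.0]
contact_force: [-2.2, 0.5, 5.8]
width: 0.0106
finger_force: 78.3
```

```bash
python3 -m handwheel '[[0,0,-5,0,0,0,-1],[0,0,-20,0,0,0,-1],[0,0,-45,0,0,0,-1],[0,0,-80,0,0,0,-1],[0,0,-115,0,0,0,-1],[0,0,-140,0,0,0,-1],[0,0,-150,0,0,0,-1],[0,0,-150,0,0,0,-1]]' 80
python3 - <<'E'
from h import *;from bench import read_state
s=read_state();print(s["width"],s["contact_force"],s["wrist_torque"]);go(s,[.495,.2397,.186],117.1)
E
```

```text
clock: 13.85
eef_pos: [0.5271, 0.0116, 0.1858]
ee_rot: [0.0, 0.872, 0.489, 0.001]
contact_force: [-0.7, -1.1, -5.3]
width: 0.0104
finger_force: 78.3
0.010415640401048398 [-0.6688566  -1.09557878 -5.3465339 ] [ 0.01021263 -0.05818138 -0.0254224 ]
yaw now 58.55 shift [ 177.8 -146.4   -0.3] turn [  0.09   0.   -58.55] t 13.85
```

```bash
python3 -m handwheel '[[12,-10,0,0,0,-4,-1],[30,-25,0,0,0,-10,-1],[50,-41,0,0,0,-17,-1],[72,-59,0,0,0,-24,-1],[94,-77,0,0,0,-31,-1],[116,-95,0,0,0,-38,-1],[138,-113,0,0,0,-45,-1],[156,-128,0,0,0,-51,-1],[169,-139,0,0,0,-55.5,-1],[175,-144,0,0,0,-57.8,-1],[177,-145.6,0,0,0,-58.5,-1],[177,-145.6,0,0,0,-58.5,-1]]' 80
python3 -m handwheel '[[0,0,0,0,0,0,-1],[0,0,0,0,0,0,-1],[0,0,0,0,0,0,-1],[0,0,0,0,0,0,-1]]' 80
python3 - <<'E'
from h import *;from bench import read_state,imaging
import pickle
s=read_state();c=imaging.camera("wrist");c["extrinsics"]=pose(s)@c["tool_from_camera"];c["T"]=pose(s);pickle.dump(c,open("w6.pkl","wb"))
cv2.imwrite("pics/w6.png",c["pixels"]);go(s,[.4954,.2389,.13],117.1)
E
```

```text
clock: 15.05
eef_pos: [0.4946, 0.2381, 0.1842]
ee_rot: [-0.0, 0.522, 0.853, -0.001]
contact_force: [1.1, -0.3, -4.7]
width: 0.0106
finger_force: 78.3
clock: 15.45
eef_pos: [0.4951, 0.2383, 0.1854]
ee_rot: [0.0, 0.522, 0.853, 0.0]
contact_force: [0.5, 0.3, -4.7]
width: 0.0103
finger_force: 78.3
yaw now 117.01 shift [ 0.4  0.6 55.4] turn [ 0.01  0.01 -0.09] t 15.45
```

View pics/w6.png

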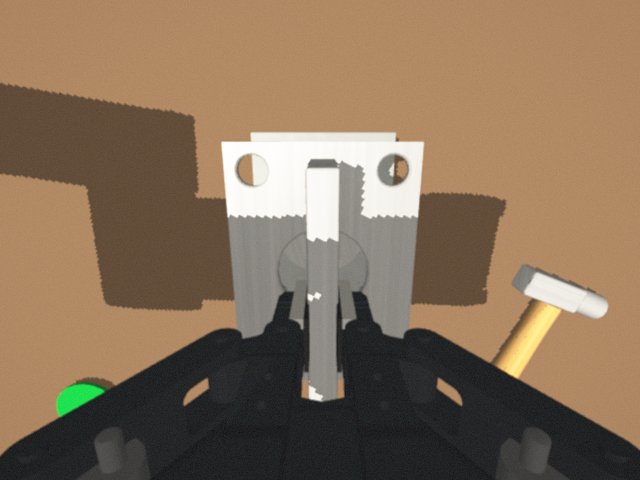

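The view shows the plate held square over the housing. Its far bolt holes are at (252,170) and (394,170), and the housing's far edge shows at row 135.

```bash
python3 - <<'E'
from h import *
import pickle
c=pickle.load(open("w6.pkl","rb"));t=c["tool_from_camera"];TC=cloud(c,t);v,u=np.mgrid[:480,:640]
m=(v>150)&(v<300)&(u>240)&(u<405)&(abs(TC[...,2]-.031)<.006)&(abs(TC[...,1])>.012);P=TC[m]
k=np.linalg.lstsq(np.c_[P[:,:2],np.ones(len(P))],P[:,2],rcond=None)[0];print("plane z=",k,len(P))
# holes: non-plate depth inside window
zt=k[2]
for uu,vv in((252,170),(394,170)):
    w=np.zeros_like(m);w[vv-22:vv+23,uu-22:uu+23]=1
    pl=k[0]*TC[...,0]+k[1]*TC[...,1]+k[2]
    b=max(blobs(w&(TC[...,2]-pl>.012),100,1500),key=lambda b:b[1])
    e=cv2.fitEllipse(cv2.findContours(b[2].astype(np.uint8),0,2)[0][0])
    o=t[:3,3];d=t[:3,:3]@[(e[0][0]-c["cx"])/c["fx"],(e[0][1]-c["cy"])/c["fy"],1]
    z=k[0]*.056+k[2];p=o+d*((z-o[2])/d[2]);print("hole tool mm",(p*1000).round(1),e)
# plate far edge & sides
m2=(v<300)&(abs(TC[...,2]-.031)<.006)&(u>200)&(u<440)&(v>130);Q=TC[m2];print("plate x max",np.percentile(Q[:,0],99.8),"y",Q[:,1].min(),Q[:,1].max())
E
```

```text
plane z= [ 0.00051668 -0.00015762  0.03074561] 13950
hole tool mm [ 56.9 -34.9  30.8] ((252.77159118652344, 169.3909149169922), (27.61278533935547, 30.70851707458496), 149.15499877929688)
hole tool mm [57.  35.7 30.8] ((392.1341857910156, 169.24435424804688), (27.866052627563477, 30.72081184387207), 31.480201721191406)
plate x max 0.0702702012938314 y -0.04987279506236779 0.05079705686255721
```

```bash
python3 -m handwheel '[[0.4,0.4,10,0,0,-0.1,-1],[0.4,0.4,25,0,0,-0.1,-1],[0.4,0.4,40,0,0,-0.1,-1],[0.4,0.4,52,0,0,-0.1,-1],[0.4,0.4,60,0,0,-0.1,-1],[0.4,0.4,65,0,0,-0.1,-1],[0.4,0.4,68,0,0,-0.1,-1],[0.4,0.4,68,0,0,-0.1,-1],[0.4,0.4,68,0,0,-0.1,-1],[0.4,0.4,68,0,0,-0.1,-1]]' 80
python3 - <<'E'
from h import *;from bench import read_state,imaging
import pickle
s=read_state();c=imaging.camera("wrist");c["extrinsics"]=pose(s)@c["tool_from_camera"];c["T"]=pose(s);pickle.dump(c,open("w7.pkl","wb"))
im=c["pixels"];cv2.imwrite("pics/w7.png",cv2.resize(im[90:260,190:450],None,fx=3,fy=3));go(s,[.4954,.2389,.117],117.1)
t=imaging.camera("top");pickle.dump(t,open("t7.pkl","wb"))
E
```

```text
clock: 16.5
eef_pos: [0.4955, 0.2393, 0.1178]
ee_rot: [0.0, 0.521, 0.853, 0.0]
contact_force: [1.2, -0.5, -4.7]
width: 0.0109
finger_force: 78.2
yaw now 117.15 shift [-0.3 -0.3  0.8] turn [0.07 0.01 0.05] t 16.5
```

View pics/w7.png

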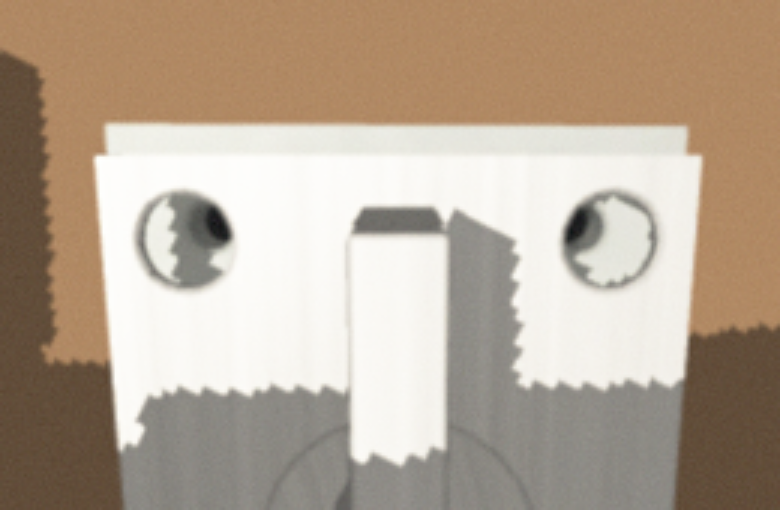

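The threaded holes show symmetrically through the plate holes, at crop (215,222) and (580,228). The housing's far corners are at crop (105,125) and (688,127). I'll put numbers on the alignment.

```bash
python3 - <<'E'
from h import *
import pickle
c=pickle.load(open("w7.pkl","rb"));T=c["T"]
def tl(cr,z):
    uv=np.array(cr,float)/3+[190-.33,90-.33];w=ray(c,uv,z);return ((w-T[:3,3])@T[:3,:3]*1000).round(1)
print("plate holes",tl([(186,240),(610,240)],.0868).tolist())
print("tapped (approx)",tl([(213,224),(580,228)],.06).tolist())
print("housing far corners",tl([(105,125),(688,127)],.06).tolist())
print("plate far corners",tl([(95,155),(702,155)],.0868).tolist())
t=pickle.load(open("t7.pkl","rb"));W=cloud(t)
E
```

```text
plate holes [[56.8, -35.5, 31.0], [56.8, 36.2, 31.0]]
tapped (approx) [[57.5, -35.6, 57.8], [56.7, 35.8, 57.8]]
housing far corners [[75.8, -55.1, 57.7], [75.5, 55.3, 57.9]]
plate far corners [[70.6, -49.7, 30.9], [70.6, 50.6, 31.0]]
```

Plate and threaded holes agree to within 1 mm. The underside is at about 82 mm, 22 mm above the flat top, and the plate is level. Let it settle, then hand in.

```bash
python3 -m handwheel '[[0,0,1,0,0,0,-1],[0,0,1,0,0,0,-1],[0,0,1,0,0,0,-1],[0,0,1,0,0,0,-1],[0,0,1,0,0,0,-1],[0,0,1,0,0,0,-1]]' 80
python3 -c "
from bench import ticket;print(ticket.sign_off())"
```

```text
clock: 17.2
eef_pos: [0.4952, 0.2392, 0.1163]
ee_rot: [0.0, 0.521, 0.853, -0.0]
contact_force: [-0.8, -0.4, -4.4]
width: 0.0105
finger_force: 78.3
the job is handed in; nothing more can be done
None
```

The cap is seated level on the housing rim and let go. The plate is held level about 20 mm above the flat top, with the bolt holes I could see lined up to about 1 mm, and the job was handed in at 17.2 s; the hand-in call gave no verdict.

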